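Set the straightedge to the two red dots on a tool-board panel

ROBOT

A 7-joint arm with a two-finger parallel gripper is mounted at the origin on the work surface. World frame = base frame: x ahead of the robot, y to its left, z up, the work surface at z = 0. Lengths are in m, angles in rad, forces in N, time in s.
With the tool pointing down it reaches from about 0.4 to 0.9 m from the base axis. Payload 5.5 kg.
Tool frame: the origin (TCP) lies midway between the tips of the shut fingers; the grasp point (between the pads) lies grip_depth behind it (grip_depth is the distance from the TCP to the grasp point, in m); z points along the fingers, y is the line along which they close (so a half turn about z gives the same grasp; the last joint's range is limited). The gripper opens to 85 mm and grips with 20 to 120 N. Pads are 22 mm wide; open, the fingers measure 114 mm over their backs; the gripper's body (76 mm by 85 mm) begins 54 mm behind the grasp point. The pads swing forward as they close: fully open they stand 13 mm farther back than shut.
Start: joints at [-0.9, 0.501, -0.427, 1.55, 0.221, 1.138, -0.21], TCP at [0.258, 0.597, 0.231] pointing down, gripper open.
Joint ranges: [-2.88, 2.88], [-0.31, 2.03], [-1.54, 1.56], [0.2, 2.42], [-1.41, 4.55], [0.19, 2.02], [-2.57, 2.57]. Speed limits (rad/s): [2.57, 2.57, 3.14, 3.14, 3.14, 3.14, 3.14].

INTERFACE

Orientations are given as a unit quaternion [w, x, y, z].
In Python, from plant import * gives the robot as it stands.
- The arm moves only by the tool step_arm, never from a script. Its argument "series" is a list of rows, each an object of numbers: "x", "y", "z": the shift along the tool's x, y, z in m; "yaw": the turn about the tool's z in rad. In form: [{"x": .., "y": .., "z": .., "yaw": ..}, ...]. A call has exactly 10 rows; each row is the pose to reach, as a shift and turn from the pose commanded when the call began, along the tool's axes at that moment; what a row does not reach only later rows make up. A row lasts 1/10 s, in which the tool goes at most 50 mm and 8.59 degrees, less where a joint would pass 70% of its speed; a pose out of reach is approached as far as the arm can. A call with a gripper value outside its range is refused whole. "jaw" is the closure, from 0 (fully open) to 1 (shut), set as the call begins (left out, the last holds). The fingers move at their own pace and stop on an object; "grip_force" is the grip in N (left out, the last holds). Time passes only in rows, so rows that repeat a pose let the fingers close, or fill a call up. It gives the time, the measured TCP pose, the force, the opening and the grip force at its end, in the units of the state.
- get_state(): the state, without advancing time (a new reading comes with each control period).
- grab_frame(name): name is "side" or "top" or "wrist"; returns a dict with "pixels" (400x640x3 uint8, red, green, blue), "K" (3x3 intrinsics, pixels), "R" (3x3) and "t" (3): a world point X has camera coordinates R X + t; the wrist camera has in their place "T_tool_cam" (4x4, takes a point from camera to tool coordinates, whose origin is the TCP and whose axes are the flange's). Camera axes: x right, y down, z forward; pixel columns grow to the right and rows downward; lengths in m; the calibration is good to about 2 mm. A picture is of the moment at which its call begins: read the wrist's pose just before it. There is no depth.
- hand_in(): hands the job in; it is judged then, once.
The state is a dict: "time_s": time; "q": joint angles; "joint_vel": joint speeds; "tau": joint torques, N m; "tool_pos": TCP position; "orientation": TCP orientation; "force": force on the tool from outside, world axes, zero at the start; "wrist_torque": the same for the moment, N m; "width": finger opening in m; "grasp_force": force on a finger pad.
Only numpy, scipy, OpenCV 4.12 (cv2) and the standard library are available. Lean on these libraries where they do the work, as an engineer would, in place of code of your own. Each camera call takes 0.05 s, during which the arm holds its last target. There are 200 camera calls.

TASK

A new plywood tool-board panel is being marked out for a row of hooks. Slide the aluminium straightedge by its black handle, keeping it down on the panel, until one of its long edges runs across both red dots at once, then let go and leave it lying there. Ignore the blue dots and leave the plain wooden batten where it is.

Things in the scene. Friction and masses are not known exactly. Their poses are not given: they have to be found in the camera images.
- rule_grip (a point): Centre of the black bow handle (bar 100 long, 22 wide, 30 high; this point is 31 above the blade's top face) of the loose aluminium straightedge, 0.4 kg. Blade 400 x 50 x 6 thick, flat on the panel; handle at its middle, on its centre line. x runs along the blade, y across it (long edges at y = +25 and -25; either may be used), z up. Underside of blade is 37 below this point.
- red_a (a point): Centre of one of two flat red sticker dots, 30 in diameter, centres 170 apart, on a fixed plywood panel 340 x 560 x 9 thick lying on the bench (its face 9 above the bench top). The red row runs roughly along the panel's long side, either on the robot's side of the straightedge or beyond it; two like blue dots lie on the other side. y runs along the row, z up.
- red_b (a point): Centre of the other red dot, the same in size and kind.
- batten_mid (a point): Middle (half-way up) of a loose plain wooden batten without a handle, 300 x 40 x 14, lying on the bench to the panel's left as the robot sees it (+y); x runs along it. A bystander: not to be moved.

How it is judged:
By the outcome, as a careful person would: the job done as asked, in the order asked, and still so for the second after the job is handed in, with the robot touching nothing.
It also fails if it takes over 26 s, if anything falls off the work surface, if the arm or the gripper's body presses on something with over 40 N, if the wrist force passes 120 N, or if a joint passes its speed limit or range.

## Working session

There is one attempt and no reset: what is moved stays moved. The work goes in short steps, Python scripts to look and compute and a tool call to move; the robot and the scene stay as the last step left them, time stands still between calls to the robot, and variables do not carry over. Pictures are saved under pics/ and viewed, at most 10 in all, crops included, and the job is handed in when it is done.

Besides the shell and the picture viewer there is one more tool, called after "Emit:" by a JSON object that holds its "fn" and its "kwargs", one argument or row to a line. step_arm: Moves the arm, as the interface text tells. Its arguments: {"type":"object","properties":{"series":{"type":"array","items":{"type":"object","properties":{"x":{"type":"number"},"y":{"type":"number"},"z":{"type":"number"},"yaw":{"type":"number"}}}},"jaw":{"type":"number"},"grip_force":{"type":"number"}},"required":["series"]}

```bash
ls; mkdir -p pics; python3 - <<'E'
from plant import *
import cv2
s=get_state();print({k:s[k] for k in('time_s','tool_pos','orientation','width','force')})
try: print(grip_depth)
except Exception as e: print(e)
for n in('top','side'):
    f=grab_frame(n);cv2.imwrite(f'pics/{n}0.png',f['pixels'][:,:,::-1])
    print(n,f['K'],f['R'],f['t'])
E
```

```text
pics
{'time_s': 0.0, 'tool_pos': array([0.25754509, 0.59602821, 0.23023011]), 'orientation': array([-2.41745881e-04,  2.02463198e-01,  9.79289362e-01, -9.69376306e-04]), 'width': 0.08555299082075672, 'force': array([-0.7442807 ,  0.13443286,  0.35130192])}
0.0187
top [[434.68589694   0.         321.01583358]
 [  0.         434.68589694 204.29630933]
 [  0.           0.           1.        ]] [[ 0.05086848 -0.99870258  0.00235578]
 [-0.97560936 -0.05019631 -0.21369769]
 [ 0.21353868  0.00857215 -0.976897  ]] [0.14743468 0.57577205 0.847884  ]
side [[443.27329541   0.         322.52139216]
 [  0.         443.27329541 194.81951954]
 [  0.           0.           1.        ]] [[ 0.87676072 -0.48054758 -0.01909641]
 [-0.35507214 -0.62002765 -0.69963525]
 [ 0.32436772  0.62019331 -0.71424494]] [-0.41418959  0.35723996  0.80369099]
```

View pics/top0.png

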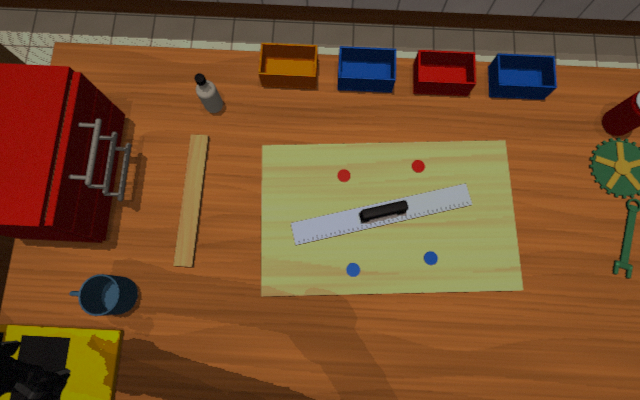

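View pics/side0.png

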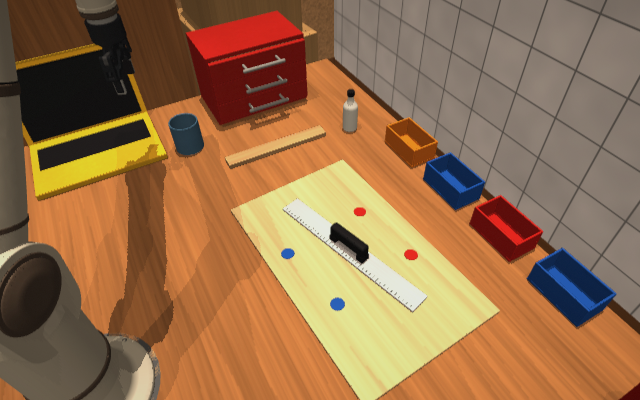

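The top view shows the red dots at about (344,175) and (418,166), beyond the straightedge. The handle is at (384,211), the blade runs from (293,233) to (469,195), and the batten is at (192,200).

```bash
cat >h.py <<'E'
from plant import *
import cv2, numpy as np
from scipy.spatial.transform import Rotation as Ro
def pose(s):
    w,x,y,z=s['orientation'];return Ro.from_quat([x,y,z,w]).as_matrix(),np.array(s['tool_pos'])
def cam(n):
    s=get_state();f=grab_frame(n)
    if n=='wrist':
        R,p=pose(s);T=f['T_tool_cam'];Rc=R@T[:3,:3];c=R@T[:3,3]+p
    else: Rc=f['R'].T;c=-Rc@f['t']
    return f['pixels'],f['K'],Rc,c
def ground(uv,K,Rc,c,z):
    d=np.c_[np.atleast_2d(uv),np.ones(len(np.atleast_2d(uv)))]@np.linalg.inv(K).T@Rc.T
    return (c+d*((z-c[2])/d[:,2])[:,None])[:,:2]
def blobs(m,amin):
    n,l,st,ce=cv2.connectedComponentsWithStats(m.astype(np.uint8))
    return [(st[i,4],ce[i],l==i) for i in range(1,n) if st[i,4]>=amin]
def masks(im):
    h=cv2.cvtColor(im,cv2.COLOR_RGB2HSV).astype(int);H,S,V=h[...,0],h[...,1],h[...,2]
    return ((H<8)|(H>172))&(S>150)&(V>100), (S<55)&(V>110), (V<60)
def report(n,roi=None):
    im,K,Rc,c=cam(n);r,b,k=masks(im)
    if roi:
        z=np.zeros(r.shape,bool);z[roi[1]:roi[3],roi[0]:roi[2]]=1;r,b,k=r&z,b&z,k&z
    dots=[]
    for a,ce,_ in blobs(r,60): dots.append(ground(ce,K,Rc,c,.009)[0]);print('red',a,ce.round(1),dots[-1].round(4))
    out=None
    for a,ce,m in sorted(blobs(b,300),key=lambda t:-t[0])[:1]:
        pts=np.argwhere(m)[:,::-1].astype(float)
        g=ground(pts,K,Rc,c,.015)
        rc=cv2.minAreaRect(g.astype(np.float32)*1000);bx=cv2.boxPoints(rc)/1000
        print('blade',a,rc,bx.round(4).tolist())
    for a,ce,m in blobs(k,60):
        g=ground(np.argwhere(m)[:,::-1].astype(float),K,Rc,c,.046)
        print('black',a,ce.round(1),cv2.minAreaRect(g.astype(np.float32)*1000))
    return im
E
python3 - <<'E'
from h import *
report('top',(265,145,510,290))
im=report('side',(230,160,500,400))
R,p=pose(get_state());print(R.round(3),p)
E
```

```text
red 122 [417.9 165.6] [ 0.6798 -0.0372]
red 120 [343.5 175.2] [0.6487 0.1299]
blade 3453 ((564.5745849609375, 43.60081481933594), (50.522850036621094, 400.29461669921875), 15.9091215133667) [[0.48539999127388, 0.22920000553131104], [0.5950999855995178, -0.155799999833107], [0.6437000036239624, -0.1420000046491623], [0.5339999794960022, 0.24300000071525574]]
black 560 [383.2 210.8] ((563.2860107421875, 43.60301208496094), (27.107698440551758, 104.49148559570312), 15.584577560424805)
red 300 [490.  212.7] [ 0.9196 -0.0308]
red 82 [359.5 211.4] [0.6471 0.1297]
red 110 [410.7 254.4] [ 0.6774 -0.0375]
blade 2740 ((562.0969848632812, 42.903472900390625), (51.2120475769043, 399.4153747558594), 15.767952919006348) [[0.4832000136375427, 0.2281000018119812], [0.59170001745224, -0.15620000660419464], [0.640999972820282, -0.14229999482631683], [0.5325000286102295, 0.24210000038146973]]
black 641 [349.4 241.6] ((558.5038452148438, 37.5564079284668), (43.10969161987305, 117.05875396728516), 15.474410057067871)
[[-0.918  0.397 -0.001]
 [ 0.397  0.918 -0.001]
 [ 0.    -0.001 -1.   ]] [0.25764526 0.59630681 0.23067126]
```

Emit:
{"fn": "step_arm", "kwargs": {
  "series": [
    {"x": -0.02,"y": -0.015,"z": 0,"yaw": 0.05},
    {"x": -0.05,"y": -0.038,"z": 0,"yaw": 0.14},
    {"x": -0.088,"y": -0.068,"z": 0,"yaw": 0.24},
    {"x": -0.126,"y": -0.098,"z": 0.01,"yaw": 0.34},
    {"x": -0.164,"y": -0.127,"z": 0.02,"yaw": 0.44},
    {"x": -0.202,"y": -0.157,"z": 0.02,"yaw": 0.54},
    {"x": -0.24,"y": -0.186,"z": 0.02,"yaw": 0.64},
    {"x": -0.278,"y": -0.215,"z": 0.02,"yaw": 0.74},
    {"x": -0.316,"y": -0.245,"z": 0.02,"yaw": 0.84},
    {"x": -0.354,"y": -0.274,"z": 0.02,"yaw": 0.888}
  ],
  "jaw": 0
}}

```text
time_s: 1.2
tool_pos: [0.4746, 0.2029, 0.2114]
orientation: [0.0, 0.605, 0.796, 0.0]
force: [2.6, 0.5, -0.8]
width: 0.0852
grasp_force: 0.0
```

```bash
cat >>h.py <<'E'
def delta(tx,ty,tz,ang):
    "shift/yaw in tool axes to bring TCP to t with tool y at world angle ang (deg)"
    s=get_state();R,p=pose(s);d=R.T@(np.array([tx,ty,tz])-p)
    a=np.degrees(np.arctan2(R[1,1],R[0,1]));e=(ang-a+90)%180-90
    print('t',s['time_s'],'p',p.round(4),'yang',a.round(2),'tilt',R[2,2].round(4),'shift',d.round(4),'yaw',-np.radians(e).round(4),'F',s['force'].round(1),s['width'],s['grasp_force'],'q7',s['q'][6])
E
python3 -c "
from h import *
delta(.5625,.0435,.15,15.8)"
```

```text
t 1.2 p [0.4746 0.2029 0.2114] yang 15.57 tilt -1.0 shift [-0.1771  0.0419  0.0615] yaw -0.0041 F [ 2.6  0.5 -0.8] 0.08515975845832852 0.0 q7 -0.21660295680413275
```

Emit:
{"fn": "step_arm", "kwargs": {
  "series": [
    {"x": -0.035,"y": 0.008,"z": 0.012},
    {"x": -0.075,"y": 0.018,"z": 0.025},
    {"x": -0.115,"y": 0.027,"z": 0.04},
    {"x": -0.15,"y": 0.035,"z": 0.053},
    {"x": -0.17,"y": 0.04,"z": 0.06},
    {"x": -0.177,"y": 0.042,"z": 0.062},
    {"x": -0.177,"y": 0.042,"z": 0.062},
    {"x": -0.177,"y": 0.042,"z": 0.062},
    {"x": -0.177,"y": 0.042,"z": 0.062},
    {"x": -0.177,"y": 0.042,"z": 0.062}
  ]
}}

```text
invalid input at $.series[0]: expected keys x, y, z, yaw
```

```bash
python3 - <<'E'
from h import *
im=report('wrist');cv2.imwrite('pics/w1.png',im[:,:,::-1])
delta(.5625,.0435,.03,15.8)
E
```

```text
red 148 [434.4 263.5] [0.6514 0.1304]
blade 5955 ((548.015380859375, 99.10125732421875), (50.64619445800781, 282.58074951171875), 15.686565399169922) [[0.48539999127388, 0.22830000519752502], [0.5618000030517578, -0.043800000101327896], [0.6105999946594238, -0.03009999915957451], [0.5342000126838684, 0.24199999868869781]]
black 43769 [356.4 353. ] ((537.3685302734375, 11.67205810546875), (841.7064819335938, 221.68051147460938), 15.50126838684082)
t 1.25 p [0.4793 0.1935 0.2114] yang 14.9 tilt -1.0 shift [-0.1654  0.0416  0.1824] yaw -0.0157 F [ 3.1 -6.7  0.4] 0.08525159355164288 0.0 q7 -0.21276782186712412
```

View pics/w1.png

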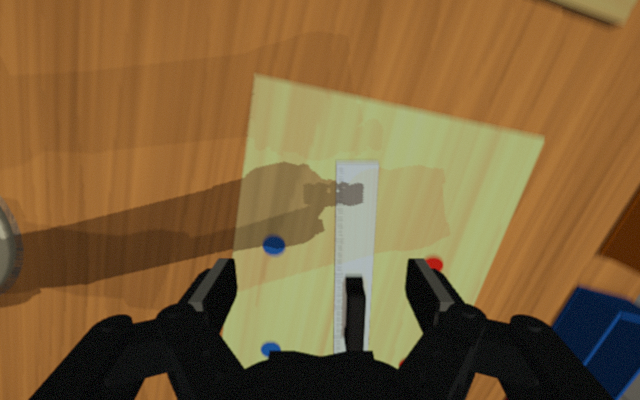

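The wrist view shows the blade upright between the open fingers, with the handle at about (355,310) and a red dot at (434,263). This agrees with the top view. The move was refused because every row needs a yaw, so I'm sending it again.

Emit:
{"fn": "step_arm", "kwargs": {
  "series": [
    {"x": -0.035,"y": 0.008,"z": 0.012,"yaw": 0},
    {"x": -0.075,"y": 0.018,"z": 0.025,"yaw": 0},
    {"x": -0.115,"y": 0.027,"z": 0.04,"yaw": 0},
    {"x": -0.15,"y": 0.035,"z": 0.053,"yaw": 0},
    {"x": -0.17,"y": 0.04,"z": 0.06,"yaw": 0},
    {"x": -0.177,"y": 0.042,"z": 0.062,"yaw": 0},
    {"x": -0.177,"y": 0.042,"z": 0.072,"yaw": 0},
    {"x": -0.177,"y": 0.042,"z": 0.092,"yaw": 0},
    {"x": -0.177,"y": 0.042,"z": 0.1,"yaw": 0},
    {"x": -0.177,"y": 0.042,"z": 0.1,"yaw": 0}
  ]
}}

```text
time_s: 2.25
tool_pos: [0.5608, 0.0476, 0.11]
orientation: [-0.001, 0.602, 0.798, -0.001]
force: [0.1, 1.0, 0.1]
width: 0.0854
grasp_force: 0.0
```

```bash
python3 - <<'E'
from h import *
im=report('wrist');cv2.imwrite('pics/w2.png',im[:,:,::-1])
delta(.5625,.0435,.028,15.8)
E
```

```text
red 1016 [451.8 137.9] [0.6478 0.1304]
red 303 [406.7 314.3] [ 0.6746 -0.0409]
red 99 [630.6 393.8] [ 0.9498 -0.0713]
blade 15675 ((563.8499145507812, 42.61558532714844), (50.08153533935547, 311.97662353515625), 15.857354164123535) [[0.49709999561309814, 0.1858000010251999], [0.5824000239372253, -0.11429999768733978], [0.6305999755859375, -0.1005999967455864], [0.5453000068664551, 0.19949999451637268]]
black 3928 [323.1 219. ] ((564.0181274414062, 42.115211486816406), (22.605693817138672, 109.89566802978516), 15.979373931884766)
black 339 [621.  272.8] ((804.5371704101562, 68.61412048339844), (4.969300270080566, 54.89718246459961), 0.5309433341026306)
black 1167 [628.3 294. ] ((818.237548828125, 50.315303802490234), (25.151174545288086, 68.17750549316406), 34.373294830322266)
black 38006 [324.2 355.9] ((593.8243408203125, -55.92352294921875), (561.6376953125, 148.4176483154297), 16.072072982788086)
t 2.3 p [0.5617 0.0474 0.1109] yang 15.88 tilt -1.0 shift [-0.004  -0.0002  0.0829] yaw 0.0013 F [ 0.1 -0.2  0.2] 0.08569958755744753 0.0 q7 0.13118550257647704
```

View pics/w2.png

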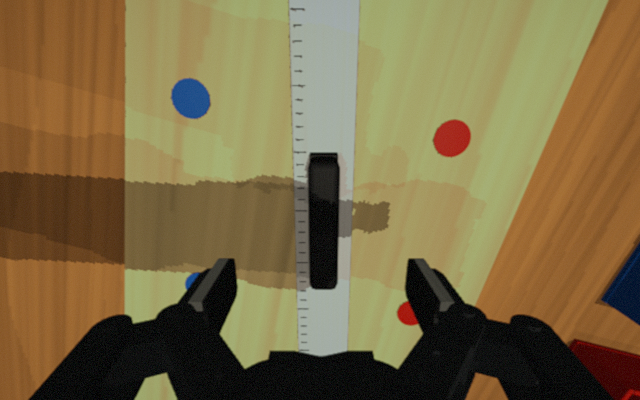

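The wrist view shows the handle centred at about (323,220) on the blade and the red dots at (452,138) and about (410,314). I only need a small shift before going down.

Emit:
{"fn": "step_arm", "kwargs": {
  "series": [
    {"x": -0.002,"y": 0.001,"z": 0.006,"yaw": 0},
    {"x": -0.004,"y": 0.001,"z": 0.02,"yaw": 0},
    {"x": -0.005,"y": 0.001,"z": 0.036,"yaw": 0},
    {"x": -0.005,"y": 0.001,"z": 0.052,"yaw": 0},
    {"x": -0.005,"y": 0.001,"z": 0.066,"yaw": 0},
    {"x": -0.005,"y": 0.001,"z": 0.075,"yaw": 0},
    {"x": -0.005,"y": 0.001,"z": 0.08,"yaw": 0},
    {"x": -0.005,"y": 0.001,"z": 0.081,"yaw": 0},
    {"x": -0.005,"y": 0.001,"z": 0.081,"yaw": 0},
    {"x": -0.005,"y": 0.001,"z": 0.081,"yaw": 0}
  ]
}}

```text
time_s: 3.3
tool_pos: [0.5654, 0.0413, 0.0309]
orientation: [0.0, 0.604, 0.797, 0.0]
force: [-1.2, -0.1, -0.2]
width: 0.0855
grasp_force: 0.0
```

Emit:
{"fn": "step_arm", "kwargs": {
  "series": [
    {"x": 0,"y": 0,"z": 0,"yaw": 0},
    {"x": 0,"y": 0,"z": 0,"yaw": 0},
    {"x": 0,"y": 0,"z": 0,"yaw": 0},
    {"x": 0,"y": 0,"z": 0,"yaw": 0},
    {"x": 0,"y": 0,"z": 0,"yaw": 0},
    {"x": 0,"y": 0,"z": 0,"yaw": 0},
    {"x": 0,"y": 0,"z": 0,"yaw": 0},
    {"x": 0,"y": 0,"z": 0,"yaw": 0},
    {"x": 0,"y": 0,"z": 0,"yaw": 0},
    {"x": 0,"y": 0,"z": 0,"yaw": 0}
  ],
  "jaw": 1,
  "grip_force": 40
}}

```text
time_s: 4.3
tool_pos: [0.5649, 0.0413, 0.0304]
orientation: [-0.0, 0.604, 0.797, 0.0]
force: [-1.6, -0.1, 5.2]
width: 0.0216
grasp_force: 40.4
```

```bash
python3 - <<'E'
from h import *
im=report('wrist');cv2.imwrite('pics/w3.png',im[:,:,::-1])
delta(.5625,.0435,.028,15.8)
E
```

```text
red 2317 [510.3 137. ] [0.6474 0.1306]
blade 18244 ((547.208740234375, 102.8216552734375), (49.59556579589844, 124.24507141113281), 15.812119483947754) [[0.5063999891281128, 0.155799999833107], [0.5403000116348267, 0.03629999980330467], [0.5879999995231628, 0.049800001084804535], [0.554099977016449, 0.16940000653266907]]
black 45301 [320.5 332.7] ((568.110107421875, 29.115158081054688), (304.2879638671875, 139.4552001953125), 15.713234901428223)
t 4.35 p [0.5649 0.0413 0.0304] yang 15.75 tilt -1.0 shift [ 0.0028 -0.0017  0.0024] yaw -0.0008 F [-2.4 -0.3  4.2] 0.021741147885912603 40.402318239212036 q7 0.13565023221167877
```

View pics/w3.png

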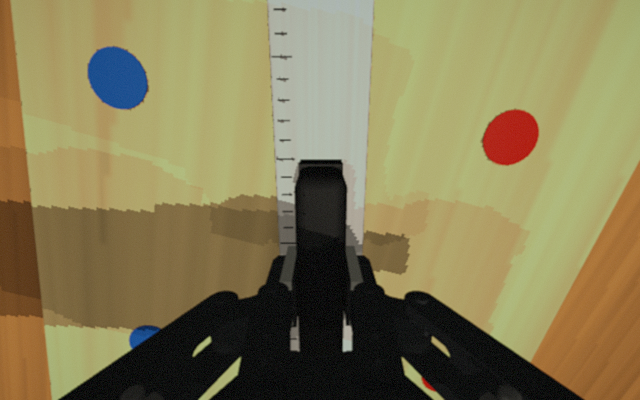

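The handle is gripped (21.7 mm opening) and the blade's centre line is in line with the tool. The red dot at (510,137) confirms the earlier fix, so I'm sliding now.

Emit:
{"fn": "step_arm", "kwargs": {
  "series": [
    {"x": 0,"y": 0.003,"z": 0,"yaw": 0.004},
    {"x": -0.001,"y": 0.01,"z": 0,"yaw": 0.013},
    {"x": -0.002,"y": 0.02,"z": 0,"yaw": 0.026},
    {"x": -0.003,"y": 0.031,"z": 0,"yaw": 0.04},
    {"x": -0.004,"y": 0.042,"z": 0,"yaw": 0.054},
    {"x": -0.005,"y": 0.053,"z": 0,"yaw": 0.068},
    {"x": -0.006,"y": 0.063,"z": 0,"yaw": 0.081},
    {"x": -0.007,"y": 0.069,"z": 0,"yaw": 0.089},
    {"x": -0.007,"y": 0.072,"z": 0,"yaw": 0.093},
    {"x": -0.007,"y": 0.072,"z": 0,"yaw": 0.093}
  ]
}}

```text
time_s: 5.35
tool_pos: [0.634, 0.0536, 0.0306]
orientation: [-0.001, 0.64, 0.769, -0.002]
force: [-8.9, -1.6, 12.7]
width: 0.021
grasp_force: 41.5
```

```bash
python3 - <<'E'
from h import *
im=report('wrist');cv2.imwrite('pics/w4.png',im[:,:,::-1])
im=report('top',(265,145,510,290))
cv2.imwrite('pics/t4.png',cv2.resize(im[130:300,250:530,::-1],None,fx=2.8,fy=2.8))
delta(.5625,.0435,.028,10.4)
R,p=pose(get_state());print(p@[.9834,.1814,0])
E
```

```text
red 1386 [381.6 118.3] [0.6526 0.1317]
red 87 [616.8 388.4] [ 0.8697 -0.0227]
blade 18175 ((622.5146484375, 113.2548828125), (49.62455368041992, 131.00430297851562), 10.577144622802734) [[0.5860999822616577, 0.17309999465942383], [0.6100999712944031, 0.04430000111460686], [0.6589000225067139, 0.05339999869465828], [0.6348999738693237, 0.18219999969005585]]
black 45323 [320.6 332.7] ((635.5640258789062, 41.000770568847656), (305.81365966796875, 139.6534881591797), 10.743468284606934)
black 171 [633.6 318.4] ((798.7760620117188, 59.17414855957031), (4.689864158630371, 16.399139404296875), 0.06474147737026215)
blade 1574 ((613.758544921875, 164.61474609375), (50.25239944458008, 179.8843994140625), 10.656649589538574) [[0.5723999738693237, 0.2484000027179718], [0.6057000160217285, 0.07159999758005142], [0.6550999879837036, 0.08089999854564667], [0.6218000054359436, 0.25769999623298645]]
black 1051 [380.5 178.9] ((639.0087280273438, 51.68670654296875), (96.71329498291016, 93.33795928955078), 69.64407348632812)
black 888 [474.  234.3] ((522.592041015625, -148.17459106445312), (79.87854766845703, 214.84469604492188), 66.50806427001953)
t 5.45 p [0.634  0.0536 0.0306] yang 10.45 tilt -1.0 shift [ 0.003  -0.0721  0.0029] yaw 0.0008 F [-8.8 -2.2 12.5] 0.021169641682653843 41.517314314842224 q7 0.05683172393278611
0.6331813185122964
```

View pics/w4.png

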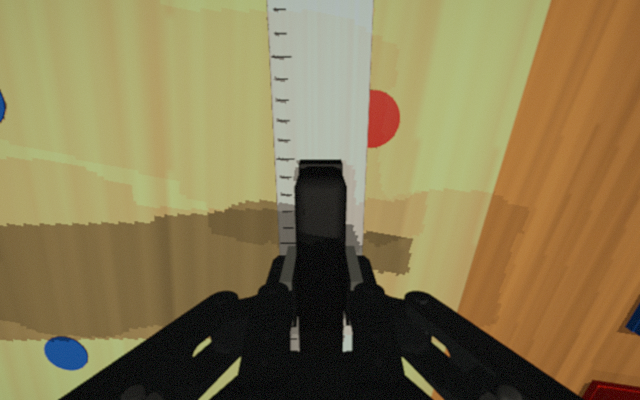

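View pics/t4.png

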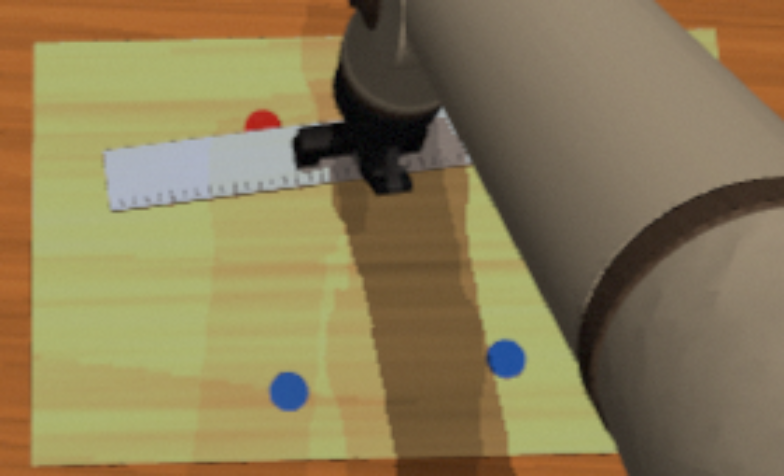

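The wrist view shows the far edge cutting the near red dot at (370,118), slightly short of its centre, and the blade is at 10.6°. About 3 mm remains.

Emit:
{"fn": "step_arm", "kwargs": {
  "series": [
    {"x": 0,"y": 0.001,"z": 0,"yaw": 0},
    {"x": 0,"y": 0.002,"z": 0,"yaw": 0.001},
    {"x": 0,"y": 0.003,"z": 0,"yaw": 0.002},
    {"x": 0,"y": 0.003,"z": 0,"yaw": 0.002},
    {"x": 0,"y": 0.003,"z": 0,"yaw": 0.002},
    {"x": 0,"y": 0.003,"z": 0,"yaw": 0.002},
    {"x": 0,"y": 0.003,"z": 0,"yaw": 0.002},
    {"x": 0,"y": 0.003,"z": 0,"yaw": 0.002},
    {"x": 0,"y": 0.003,"z": 0,"yaw": 0.002},
    {"x": 0,"y": 0.003,"z": 0,"yaw": 0.002}
  ]
}}

```text
time_s: 6.45
tool_pos: [0.636, 0.0541, 0.0306]
orientation: [-0.002, 0.641, 0.768, -0.002]
force: [-11.1, -1.2, 14.9]
width: 0.0214
grasp_force: 41.7
```

```bash
python3 - <<'E'
from h import *
n=np.array([.9834,.1814])
im,K,Rc,c=cam('wrist');r,b,k=masks(im)
bl=sorted(blobs(b,300),key=lambda t:-t[0])[0][2]
g=ground(np.argwhere(bl)[:,::-1].astype(float),K,Rc,c,.015)
rc=cv2.minAreaRect(g.astype(np.float32)*1000);print(rc,(cv2.boxPoints(rc)/1000@n).round(4))
for a,ce,m in blobs(r,150):
    q=ground(np.argwhere(m)[:,::-1].astype(float),K,Rc,c,.009)
    print('red',a,q.mean(0),'n range',(q@n).min(),(q@n).max())
delta(.5625,.0435,.028,10.4);print(pose(get_state())[1][:2]@n)
E
```

```text
((624.1110229492188, 116.62782287597656), (49.637638092041016, 125.03060150146484), 10.423330307006836) [0.6101 0.6101 0.6597 0.6598]
red 1156 [0.65386541 0.13170783] n range 0.6609580853830384 0.674798280571298
t 6.5 p [0.636  0.054  0.0306] yang 10.32 tilt -1.0 shift [ 0.0028 -0.0742  0.0031] yaw -0.0013 F [-10.9  -1.4  14.6] 0.021337180347292813 41.72381043434143 q7 0.054971833752404164
0.6352677021140781
```

The edge is on the dot centre line to within about 1 mm. Next I back off the preload, open, and lift straight up.

Emit:
{"fn": "step_arm", "kwargs": {
  "series": [
    {"x": 0,"y": -0.001,"z": -0.001,"yaw": 0},
    {"x": 0,"y": -0.002,"z": -0.002,"yaw": 0},
    {"x": 0,"y": -0.002,"z": -0.002,"yaw": 0},
    {"x": 0,"y": -0.002,"z": -0.002,"yaw": 0},
    {"x": 0,"y": -0.002,"z": -0.002,"yaw": 0},
    {"x": 0,"y": -0.002,"z": -0.002,"yaw": 0},
    {"x": 0,"y": -0.002,"z": -0.002,"yaw": 0},
    {"x": 0,"y": -0.002,"z": -0.002,"yaw": 0},
    {"x": 0,"y": -0.002,"z": -0.002,"yaw": 0},
    {"x": 0,"y": -0.002,"z": -0.002,"yaw": 0}
  ]
}}

```text
time_s: 7.5
tool_pos: [0.6371, 0.0543, 0.0323]
orientation: [0.0, 0.641, 0.768, 0.0]
force: [0.7, -0.5, -3.9]
width: 0.0216
grasp_force: 39.2
```

Emit:
{"fn": "step_arm", "kwargs": {
  "series": [
    {"x": 0,"y": 0,"z": 0,"yaw": 0},
    {"x": 0,"y": 0,"z": 0,"yaw": 0},
    {"x": 0,"y": 0,"z": 0,"yaw": 0},
    {"x": 0,"y": 0,"z": 0,"yaw": 0},
    {"x": 0,"y": 0,"z": 0,"yaw": 0},
    {"x": 0,"y": 0,"z": 0,"yaw": 0},
    {"x": 0,"y": 0,"z": 0,"yaw": 0},
    {"x": 0,"y": 0,"z": 0,"yaw": 0},
    {"x": 0,"y": 0,"z": 0,"yaw": 0},
    {"x": 0,"y": 0,"z": 0,"yaw": 0}
  ],
  "jaw": 0
}}

```text
time_s: 8.5
tool_pos: [0.6371, 0.0543, 0.0323]
orientation: [-0.0, 0.641, 0.768, 0.0]
force: [0.6, -0.1, 0.4]
width: 0.0854
grasp_force: 0.0
```

Emit:
{"fn": "step_arm", "kwargs": {
  "series": [
    {"x": 0,"y": 0,"z": -0.005,"yaw": 0},
    {"x": 0,"y": 0,"z": -0.015,"yaw": 0},
    {"x": 0,"y": 0,"z": -0.03,"yaw": 0},
    {"x": 0,"y": 0,"z": -0.05,"yaw": 0},
    {"x": 0,"y": 0,"z": -0.075,"yaw": 0},
    {"x": 0,"y": 0,"z": -0.095,"yaw": 0},
    {"x": 0,"y": 0,"z": -0.11,"yaw": 0},
    {"x": 0,"y": 0,"z": -0.115,"yaw": 0},
    {"x": 0,"y": 0,"z": -0.115,"yaw": 0},
    {"x": 0,"y": 0,"z": -0.115,"yaw": 0}
  ]
}}

```text
time_s: 9.5
tool_pos: [0.6364, 0.0542, 0.1465]
orientation: [-0.0, 0.641, 0.768, -0.0]
force: [-0.7, -0.1, -0.2]
width: 0.0857
grasp_force: 0.0
```

```bash
python3 - <<'E'
from h import *
n=np.array([.9834,.1814])
im,K,Rc,c=cam('wrist');r,b,k=masks(im);cv2.imwrite('pics/w5.png',im[:,:,::-1])
bl=sorted(blobs(b,300),key=lambda t:-t[0])[0][2]
g=ground(np.argwhere(bl)[:,::-1].astype(float),K,Rc,c,.015)
rc=cv2.minAreaRect(g.astype(np.float32)*1000);print(rc,(cv2.boxPoints(rc)/1000@n).round(4))
for a,ce,m in blobs(r,100):
    q=ground(np.argwhere(m)[:,::-1].astype(float),K,Rc,c,.009)
    print('red',a,ce,q.mean(0),'n range',(q@n).min(),(q@n).max())
delta(.5625,.0435,.028,10.4)
E
```

```text
((640.1353759765625, 36.53175354003906), (50.270713806152344, 358.718017578125), 10.398988723754883) [0.6112 0.6108 0.6611 0.6614]
red 331 [355.62537764 115.11782477] [0.65459579 0.13133111] n range 0.6624249193347505 0.6744123536825438
red 188 [350.12765957 277.11170213] [ 0.68521738 -0.03570025] n range 0.6625134146142213 0.673921636363422
red 470 [589.14468085 343.19574468] [ 0.98396954 -0.07292568] n range 0.906212691362909 0.9810797547665137
t 9.55 p [0.6362 0.0543 0.1462] yang 10.32 tilt -1.0 shift [ 0.0026 -0.0742  0.1183] yaw -0.0014 F [-0.4 -0.7  0.1] 0.0853737369917374 0.0 q7 0.05564617109096376
```

View pics/w5.png

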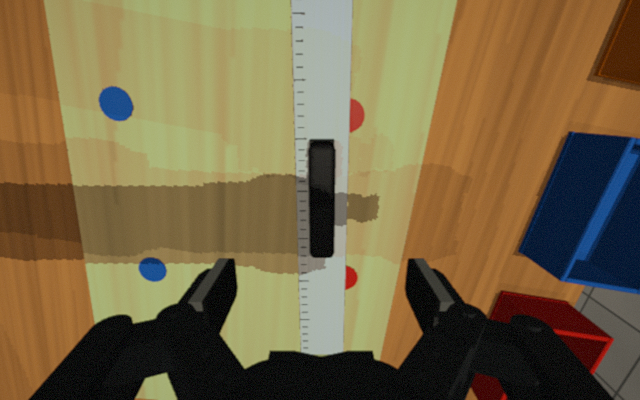

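The wrist view shows the released blade's far edge cutting both red dots, at about (351,115) and (345,277). They are cut nearly equally, within about 1.5 mm of centre, and the gripper is clear.

```bash
python3 -c "
from plant import *
print(hand_in())"
```

```text
the job is handed in; nothing more can be done
None
```

I slid the straightedge by its handle until its far long edge crossed both red dots, within about 1.5 mm of their centres, then let go and handed it in at about 9.6 s; just before release the wrist carried about 4 N upward, so the blade may have lifted by up to about 1.7 mm.

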